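# Safety-test a donated toaster and print its pass tag

## Robot

A 6-joint arm with a two-finger parallel gripper is mounted at the origin on the work surface. World frame = base frame: x ahead of the robot, y to its left, z up, the work surface at z = 0. Lengths are in m, angles in degrees, forces in N, time in s.
With the tool pointing down it reaches from about 0.4 to 0.825 m from the base axis. Payload 7 kg.
Tool frame: the origin (TCP) lies on the centre line of the jaws, within the pads' length; the fingertips stand 19 mm ahead of it and the grasp point (between the pads) is the TCP (r.tips_ahead is the distance from the TCP to the fingertips, in m); z points along the fingers, y is the line along which they close (so a half turn about z gives the same grasp; the last joint's range is limited). The gripper opens to 88 mm and grips with 3 to 60 N. Pads are 19 mm wide; open, the fingers measure 130 mm over their backs; the gripper's body (78 mm by 193 mm) begins 47 mm behind the grasp point.
Start: joints at [-52.649, 20.546, 0.682, 0, -70.136, -16.507], TCP at [0.24, -0.631, 0.246] pointing down, gripper open.
Joint ranges: [-176.03, 176.03], [-82.01, 121.73], [-58.28, 71.71], [-173.87, 95.51], [-174.79, -0.11], [-173.66, 173.66]. Speed limits (degrees/s): [136.94, 136.94, 172.46, 180, 180, 180].

## Interface

Orientations are given as [roll, pitch, yaw] about the fixed x, y, z axes, in that order (R = Rz(yaw) Ry(pitch) Rx(roll)).
In Python, from plant import r, viewer, close_job gives the robot as it stands. The module is installed in compiled form; this text tells all that it offers.
- The arm moves only by the tool arm_command, never from a script. Its arguments are lists of equal length, an entry for each row: "travel": the shift along the world's x, y, z scaled (see below), a list of three; "delta_rot": the turn, a rotation vector about the world's x, y, z scaled (see below), a list of three. In form: {"travel": [[dx, dy, dz], ...], "delta_rot": [[rx, ry, rz], ...]}. A call has 1 to 20 rows; each row is the pose to reach, as a shift and turn from the pose commanded when the call began; what a row does not reach only later rows make up. The controller multiplies each number of a shift by 0.5 m and each number of a turn by 90 degrees. A row lasts 1/8 s, in which the tool goes at most 62.5 mm and 10.7 degrees, less where a joint would pass 70% of its speed; a pose out of reach is approached as far as the arm can. A call with a number of a shift or a turn outside -1 to 1 is refused whole. A call with a gripper value outside its range is refused whole. "grip" is the opening, from 0 (shut) to 1 (fully open), set as the call begins (left out, the last holds). The fingers move at their own pace and stop on an object; "newtons" is the grip in N (left out, the last holds). Time passes only in rows, so rows that repeat a pose let the fingers close. It gives the time, the measured TCP pose, the force, the opening and the grip force at its end, in the units of the state.
- r.get_state(): the state, without advancing time (a new reading comes with each control period).
- viewer.capture(name): name is "scene" or "top" or "wrist"; returns a dict with "img" (420x560x3 uint8, red, green, blue), "camera_matrix" (3x3 intrinsics, pixels), "R" (3x3) and "t" (3): a world point X has camera coordinates R X + t; the wrist camera has in their place "mount" (4x4, takes a point from camera to tool coordinates, whose origin is the TCP and whose axes are the flange's). Camera axes: x right, y down, z forward; pixel columns grow to the right and rows downward; lengths in m; the calibration is good to about 2 mm. A picture is of the moment at which its call begins: read the wrist's pose just before it. There is no depth.
- close_job(): hands the job in; it is judged then, once.
The state is a dict: "time_s": time; "joints": joint angles; "qd": joint speeds; "joint_torque": joint torques, N m; "tcp_pos": TCP position; "eef_rot": TCP orientation; "contact_force": force on the tool from outside, world axes, zero at the start; "moment": the same for the moment, N m; "gripper_width": finger opening in m; "gripper_force": force on a finger pad.
Only numpy, scipy, OpenCV 4.12 (cv2) and the standard library are available. Lean on these libraries where they do the work, as an engineer would, in place of code of your own. Each camera call takes 0.05 s, during which the arm holds its last target. There are 200 camera calls.

## Task

Switch on the safety tester for the donated toaster: turn its orange selector knob clockwise from the red mark until it clicks past its stiff detent to the green mark, and let go of it. Then print the pass tag by pressing the printer's keys fully down one at a time, in this order: green, yellow, blue. Do not press the red key, and leave the toy duck, the toy car and the marker pen where they are.

Things in the scene. Friction and masses are not known exactly. Their poses are not given: they have to be found in the camera images.
- tester: Yellow electrical safety tester with black corner bumpers, fixed to the bench. Case 200 (its x) x 170 (its y) x 70 mm high; origin at the centre of its underside; its x axis points away from the operator, z up. The selector's axis stands at x = -25 mm, y = 0 on its top.
- selector_grip (a point): Grip point on the axis of the tester's orange selector knob, 103 mm above the bench; turns with it. The knob is an upright bar 52 (point x) x 14 mm (point y), top 11 mm above this point, on a 54 mm orange disc whose top is 17 mm below it. White stripe on the bar's -x half: pointer. Black dial round it, 88 mm across, top 27 mm below, with a red (OFF) and a green (TEST) mark.
- selector (a joint): Selector angle in rad, grows clockwise seen from above, range 0 to 1.3. OFF notch at 0.05, TEST notch at 1.25. A stiff spring detent between them has its crest at 0.65: let go before that and the knob springs back to OFF, past it it clicks into TEST by itself. Peak torque about 0.12 N m.
- printer: White tag printer fixed to the bench, 200 (its x) x 150 (its y) x 50 mm high, with a grey roll cover 62 mm high on the far part of its top (x 38 to 94 mm). Origin at the centre of its underside. The four keys stand on the near part of its top at x -66 and -12 mm, y -26 and +26 mm; which colour is where varies.
- key_green_top (a point): Centre of the top face of the green key of the printer: a round green spring button, 24 mm diameter, in a black round housing of 40 mm diameter. The top is 72 mm above the bench and 10 mm above the housing when up. z points up.
- key_green (a joint): Travel of the green key in m: 0 up, 0.006 fully down. It springs back; full travel takes 5 N.
- key_yellow_top (a point): Centre of the top face of the yellow key of the printer: a round yellow spring button, 24 mm diameter, in a black round housing of 40 mm diameter. The top is 72 mm above the bench and 10 mm above the housing when up. z points up.
- key_yellow (a joint): Travel of the yellow key in m: 0 up, 0.006 fully down. It springs back; full travel takes 5 N.
- key_blue_top (a point): Centre of the top face of the blue key of the printer: a round blue spring button, 24 mm diameter, in a black round housing of 40 mm diameter. The top is 72 mm above the bench and 10 mm above the housing when up. z points up.
- key_blue (a joint): Travel of the blue key in m: 0 up, 0.006 fully down. It springs back; full travel takes 5 N.
- key_red_top (a point): Centre of the top face of the red key of the printer: a round red spring button, 24 mm diameter, in a black round housing of 40 mm diameter. The top is 72 mm above the bench and 10 mm above the housing when up. z points up.
- key_red (a joint): Travel of the red key in m: 0 up, 0.006 fully down. It springs back; full travel takes 5 N.
- duck: Yellow toy duck, 62 mm wide, 68 mm tall, behind the tester; origin at the centre of its underside. Loose; not to be disturbed.
- marker: Black marker pen with red cap, 128 x 16 x 16 mm, lying behind the printer; long along its own x axis; origin at the centre of its underside. Loose; not to be disturbed.
- toycar: Blue toy car, 90 (its x) x 56 x 38 mm, between and beyond the two machines; origin at the centre of its underside. Loose; not to be disturbed.

How it is judged (in metres and radians):
On the way, in this order (a step that is already met when the one before it is completed fails the run):
1. the selector has clicked into its TEST notch (above 1.1 rad) and stays there with the fingers off it (value of joint selector above 1.1 rad and contact force between the fingers and selector below 0.1 N), for 0.2 s.
2. the green key is pressed down (more than 4 mm of its 6 mm) (value of joint key_green above 0.004 m), for 0.05 s.
3. the yellow key is pressed down (more than 4 mm of its 6 mm) (value of joint key_yellow above 0.004 m), for 0.05 s.
4. the blue key is pressed down (more than 4 mm of its 6 mm) (value of joint key_blue above 0.004 m), for 0.05 s.
At the end, for the whole second after the job is handed in: The selector rests in its TEST notch (above 1.1 rad), all four keys are up again (under 2 mm), and the duck, the toy car and the marker are within 40 mm of where they were (value of joint selector above 1.1 rad and value of joint each of key_green, key_yellow, key_blue, key_red below 0.002 m and distance of each of duck, marker, toycar from where it was at the start of the episode below 0.04 m); the robot touches nothing.
It fails at once if the red key is pressed (more than 2 mm) (value of joint key_red above 0.002 m).
It fails at once if two keys are down at the same time (both more than 2 mm) (value of joint each of key_green, key_yellow above 0.002 m or value of joint each of key_green, key_blue above 0.002 m or value of joint each of key_green, key_red above 0.002 m or value of joint each of key_yellow, key_blue above 0.002 m or value of joint each of key_yellow, key_red above 0.002 m or value of joint each of key_blue, key_red above 0.002 m).
It fails at once if a key is pressed (more than 3 mm) while the selector is not in TEST (below 1.0 rad) (value of joint selector below 1 rad and value of joint any of key_green, key_yellow, key_blue, key_red above 0.003 m).
It fails at once if the duck, the toy car or the marker is shifted by more than 40 mm (distance of any of duck, marker, toycar from where it was at the start of the episode above 0.04 m).
It also fails if it takes over 51 s, if anything falls off the work surface, if the arm or the gripper's body presses on something with over 40 N, if the wrist force passes 120 N, or if a joint passes its speed limit or range.

## Working session

There is one attempt and no reset: what is moved stays moved. The work goes in short steps, Python scripts to look and compute and a tool call to move; the robot and the scene stay as the last step left them, time stands still between calls to the robot, and variables do not carry over. Pictures are saved under pics/ and viewed, at most 10 in all, crops included, and the job is handed in when it is done.

Besides the shell and the picture viewer there is one more tool, called after ">>>" by a JSON object that holds its "api" and its "payload", one argument or row to a line. arm_command: Moves the arm, as the interface text tells. Shifts and turns lie within -1 to 1; 1 stands for 0.5 m of shift or 90 degrees of turn. Its arguments: {"type":"object","properties":{"travel":{"type":"array"},"delta_rot":{"type":"array"},"grip":{"type":"number"},"newtons":{"type":"number"}},"required":["travel","delta_rot"]}

```bash
mkdir -p pics
python3 - <<'E'
from plant import r, viewer
import cv2,pickle
d={}
for n in("scene","top"):
    c=viewer.capture(n); d[n]=c; cv2.imwrite(f"pics/{n}.png",cv2.resize(c["img"][:,:,::-1],(800,600),interpolation=cv2.INTER_CUBIC))
pickle.dump(d,open("cap.pkl","wb"))
s=r.get_state();print(s["time_s"],s["tcp_pos"],s["eef_rot"],s["contact_force"],r.tips_ahead)
E
```

```text
0.1 [ 0.24000272 -0.63045343  0.24471175] [ 1.79913808e+02 -8.62427462e-03 -1.59161968e+02] [0.35881252 0.7974558  0.26258114] 0.019
```

View pics/top.png

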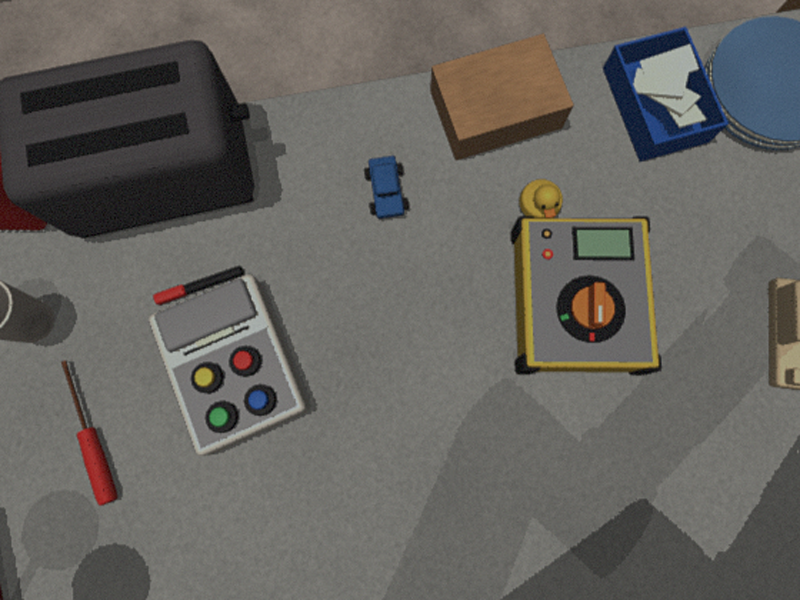

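View pics/scene.png

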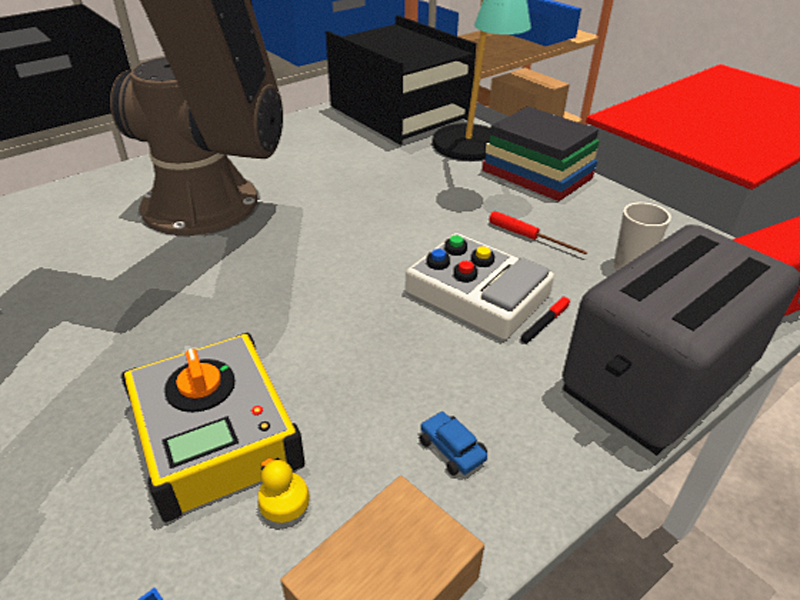

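Top view (800 px scale): green key (221,417), yellow (206,377), blue (259,400), red (244,360), and the knob near (594,306) with its pointer towards the near red mark. I'll enlarge these for measurement.

Run:
```python
import pickle,cv2,numpy as np
d=pickle.load(open("cap.pkl","rb"))
im=d["top"]["img"][:,:,::-1]
a=im[225:325,100:215];b=im[145:265,355:470]  # 115 wide
f=lambda x:cv2.resize(x,(400,int(x.shape[0]*400/115)),interpolation=cv2.INTER_CUBIC)
a,b=f(a),f(b);h=max(len(a),len(b));o=np.zeros((h,800,3),np.uint8);o[:len(a),:400]=a;o[:len(b),400:]=b
cv2.imwrite("pics/crop.png",o)
for n in d:
  c=d[n];print(n,c["camera_matrix"].tolist(),(-c["R"].T@c["t"]).round(3))
def ray(n,u,v,z):
  c=d[n];x=np.linalg.inv(c["camera_matrix"])@[u,v,1];o=-c["R"].T@c["t"];w=c["R"].T@x;return (o+w*(z-o[2])/w[2]).round(4)
for k,u,v,z in[("g",221,417,.072),("y",206,377,.072),("b",259,400,.072),("r",244,360,.072),("knob",597,304,.114),("dial",591,309,.076),("duck",541,200,.03),("car",387,187,.03),("redm",592,337,.076),("greenm",565,317,.076)]:
  print(k,ray("top",u*.7,v*.7,z))
for k,u,v,z in[("g",457,241,.072),("y",484,253,.072),("b",438,257,.072),("r",466,267,.072)]:
  print(k,ray("scene",u*.7,v*.7,z))
```

```text
scene [[438.4286072796428, 0.0, 271.8398089029484], [0.0, 438.4286072796428, 215.65047607742343], [0.0, 0.0, 1.0]] [ 1.13  -0.381  0.661]
top [[444.90547466296493, 0.0, 285.5736385921482], [0.0, 444.90547466296493, 200.71915999383677], [0.0, 0.0, 1.0]] [0.436 0.02  0.876]
g [0.4937 0.2474 0.072 ]
y [0.5462 0.2602 0.072 ]
b [0.5058 0.1983 0.072 ]
r [0.5587 0.2105 0.072 ]
knob [ 0.5422 -0.2321  0.114 ]
dial [ 0.5426 -0.2355  0.076 ]
duck [ 0.7131 -0.219   0.03  ]
car [ 0.7716 -0.0092  0.03  ]
redm [ 0.5073 -0.228   0.076 ]
greenm [ 0.5385 -0.2004  0.076 ]
g [0.5056 0.2447 0.072 ]
y [0.5586 0.2558 0.072 ]
b [0.5209 0.1892 0.072 ]
r [0.5688 0.2062 0.072 ]
```

View pics/crop.png

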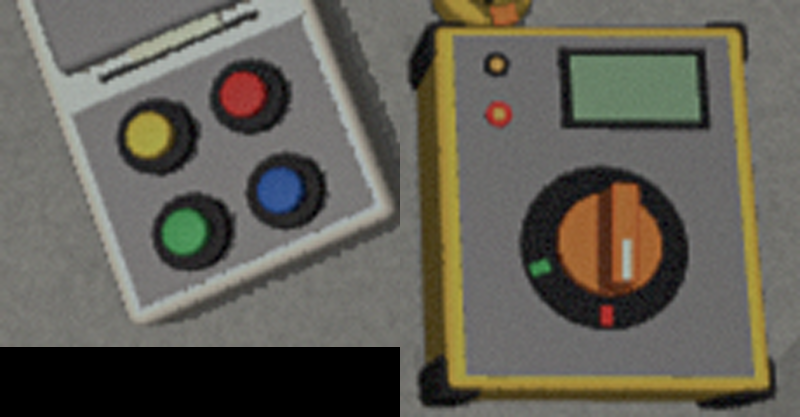

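```bash
cat > h.py <<'E'
import pickle,numpy as np
d=pickle.load(open("cap.pkl","rb"))
def ray(n,u,v,z):
  c=d[n];x=np.linalg.inv(c["camera_matrix"])@[u,v,1];o=-c["R"].T@c["t"];w=c["R"].T@x;return (o+w*(z-o[2])/w[2]).round(4)
L=lambda u,v,z:ray("top",100+u/3.478-.36,225+v/3.478-.36,z)
K=lambda u,v,z:ray("top",355+(u-400)/3.478-.36,145+v/3.478-.36,z)
E
python3 - <<'E'
from h import *
for k,u,v in[("g",186,231),("y",148,134),("b",280,190),("r",243,94)]: print(k,L(u,v,.072))
print("bar",K(625,233,.114),"ends",K(625,183,.114),K(624,283,.114),"dial",K(604,248,.076),"red",K(607,316,.076),"green",K(540,267,.076))
for u,v in[(440,32),(740,32),(765,382),(452,385)]: print(K(u,v,.07))
E
```

```text
g [0.4957 0.25   0.072 ]
y [0.5481 0.2636 0.072 ]
b [0.5075 0.2001 0.072 ]
r [0.5598 0.2127 0.072 ]
bar [ 0.5438 -0.2351  0.114 ] ends [ 0.5688 -0.2414  0.114 ] [ 0.5192 -0.2284  0.114 ] dial [ 0.5434 -0.235   0.076 ] red [ 0.5081 -0.2278  0.076 ] green [ 0.5396 -0.1996  0.076 ]
[ 0.6772 -0.1779  0.07  ]
[ 0.6474 -0.339   0.07  ]
[ 0.4602 -0.3019  0.07  ]
[ 0.4881 -0.1417  0.07  ]
```

>>> {"api": "arm_command", "payload": {
  "travel": [
    [0.05,0.066,0],
    [0.15,0.2,0],
    [0.25,0.33,0],
    [0.35,0.46,0],
    [0.45,0.59,-0.02],
    [0.53,0.69,-0.05],
    [0.58,0.755,-0.08],
    [0.607,0.792,-0.09],
    [0.607,0.792,-0.09],
    [0.607,0.792,-0.09],
    [0.607,0.792,-0.09]
  ],
  "delta_rot": [
    [0,0,-0.04],
    [0,0,-0.1],
    [0,0,-0.16],
    [0,0,-0.22],
    [0,0,-0.28],
    [0,0,-0.34],
    [0,0,-0.387],
    [0,0,-0.387],
    [0,0,-0.387],
    [0,0,-0.387],
    [0,0,-0.387]
  ],
  "grip": 1
}}

```text
time_s: 1.48
tcp_pos: [0.5432, -0.2354, 0.2006]
eef_rot: [-180.0, -0.0, 166.0]
contact_force: [0.9, -0.1, 0.9]
gripper_width: 0.0875
gripper_force: 0.0
```

```bash
cat >> h.py <<'E'
from scipy.spatial.transform import Rotation as Ro
def proj(st,c,X):
  T=np.eye(4);T[:3,:3]=Ro.from_euler("xyz",st["eef_rot"],degrees=True).as_matrix();T[:3,3]=st["tcp_pos"]
  p=np.linalg.inv(T@c["mount"])@np.append(X,1);q=c["camera_matrix"]@p[:3];return q[:2]/q[2]
E
python3 - <<'E'
from h import *
from plant import r,viewer
import cv2
s=r.get_state();c=viewer.capture("wrist")
print(s["time_s"],s["tcp_pos"],s["eef_rot"],s["joints"],c["mount"])
im=cv2.resize(c["img"][:,:,::-1],(800,600),interpolation=cv2.INTER_CUBIC)
pickle.dump((s,c),open("w.pkl","wb"))
a=np.radians(-14);u=np.array([np.cos(a),np.sin(a),0]);v=np.array([-u[1],u[0],0]);o=np.array([.5436,-.235,.114])
P=np.array([proj(s,c,o+i*.026*u+j*.007*v) for i,j in((1,1),(1,-1),(-1,-1),(-1,1))])
cv2.polylines(im,[np.int32(P/.7)],True,(255,0,255),1)
cv2.imwrite("pics/w1.png",im)
E
```

```text
1.475 [ 0.54320068 -0.23541217  0.2006101 ] [-1.79990856e+02 -1.66115059e-02  1.65993943e+02] [-4.52333304e+00  1.47019763e+01 -1.37786404e+01  7.14624148e-03
 -6.15372745e+01 -9.94861290e+01] [[-3.35436789e-04 -9.52500690e-01 -3.04536243e-01  8.28375195e-02]
 [ 9.99999931e-01 -3.68275259e-04  5.03902982e-05  7.69607784e-04]
 [-1.60149957e-04 -3.04536205e-01  9.52500748e-01 -1.39341510e-01]
 [ 0.00000000e+00  0.00000000e+00  0.00000000e+00  1.00000000e+00]]
```

View pics/w1.png

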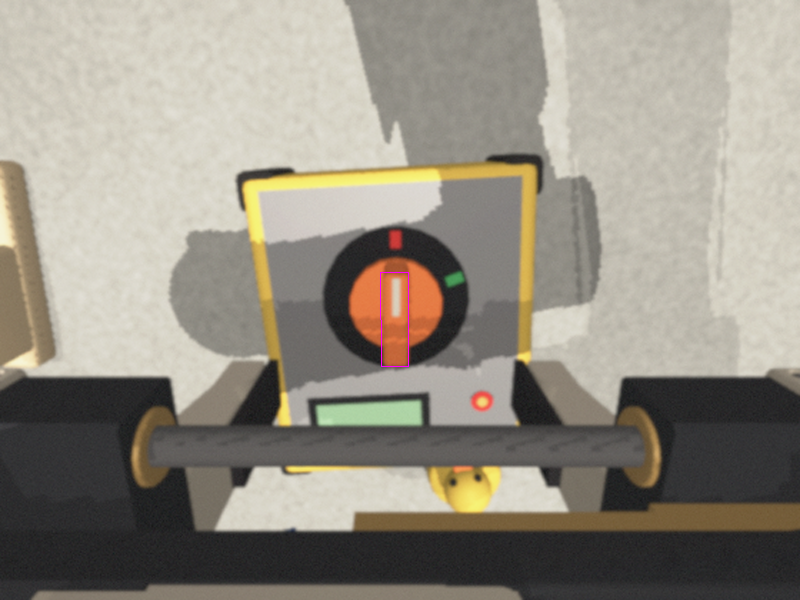

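The overlay of the estimated bar (centre pixel 395,320) matches the knob exactly, so I'll descend and grip.

>>> {"api": "arm_command", "payload": {
  "travel": [
    [0,0,-0.06],
    [0,0,-0.12],
    [0,0,-0.165],
    [0,0,-0.184],
    [0,0,-0.184]
  ],
  "delta_rot": [
    [0,0,0],
    [0,0,0],
    [0,0,0],
    [0,0,0],
    [0,0,0]
  ]
}}

```text
time_s: 2.15
tcp_pos: [0.5432, -0.2355, 0.1086]
eef_rot: [-180.0, -0.0, 166.0]
contact_force: [-0.2, 0.4, 0.3]
gripper_width: 0.0873
gripper_force: 0.0
```

>>> {"api": "arm_command", "payload": {
  "travel": [
    [0,0,0],
    [0,0,0],
    [0,0,0],
    [0,0,0],
    [0,0,0],
    [0,0,0],
    [0,0,0],
    [0,0,0]
  ],
  "delta_rot": [
    [0,0,0],
    [0,0,0],
    [0,0,0],
    [0,0,0],
    [0,0,0],
    [0,0,0],
    [0,0,0],
    [0,0,0]
  ],
  "grip": 0,
  "newtons": 40
}}

```text
time_s: 3.15
tcp_pos: [0.5435, -0.2353, 0.1086]
eef_rot: [-179.9, -0.0, 166.0]
contact_force: [-0.1, -13.2, -4.7]
gripper_width: 0.0137
gripper_force: 40.0
```

>>> {"api": "arm_command", "payload": {
  "travel": [
    [0,0,0],
    [0,0,0],
    [0,0,0],
    [0,0,0],
    [0,0,0],
    [0,0,0],
    [0,0,0],
    [0,0,0],
    [0,0,0],
    [0,0,0]
  ],
  "delta_rot": [
    [0,0,-0.09],
    [0,0,-0.18],
    [0,0,-0.27],
    [0,0,-0.36],
    [0,0,-0.45],
    [0,0,-0.54],
    [0,0,-0.63],
    [0,0,-0.711],
    [0,0,-0.711],
    [0,0,-0.711]
  ]
}}

```text
time_s: 4.4
tcp_pos: [0.5441, -0.235, 0.1086]
eef_rot: [180.0, 0.0, 102.2]
contact_force: [3.2, -2.1, -3.5]
gripper_width: 0.0138
gripper_force: 40.0
```

>>> {"api": "arm_command", "payload": {
  "travel": [
    [0,0,0],
    [0,0,0],
    [0,0,0],
    [0,0,0],
    [0,0,0],
    [0,0,0]
  ],
  "delta_rot": [
    [0,0,0],
    [0,0,0],
    [0,0,0],
    [0,0,0],
    [0,0,0],
    [0,0,0]
  ],
  "grip": 1
}}

```text
time_s: 5.15
tcp_pos: [0.5437, -0.2348, 0.1086]
eef_rot: [-180.0, 0.0, 102.0]
contact_force: [-0.3, -0.4, -0.4]
gripper_width: 0.0685
gripper_force: 0.0
```

>>> {"api": "arm_command", "payload": {
  "travel": [
    [0,0,0.05],
    [0,0,0.12],
    [0,0,0.18],
    [0,0,0.2],
    [0,0,0.2]
  ],
  "delta_rot": [
    [0,0,0],
    [0,0,0],
    [0,0,0],
    [0,0,0],
    [0,0,0]
  ]
}}

```text
time_s: 5.78
tcp_pos: [0.5437, -0.2348, 0.2088]
eef_rot: [179.9, 0.0, 102.0]
contact_force: [0.7, 0.1, -0.1]
gripper_width: 0.0874
gripper_force: 0.0
```

Run:
```python
from plant import r,viewer
import cv2
s=r.get_state();c=viewer.capture("wrist");print(s["joints"],s["time_s"])
cv2.imwrite("pics/w2.png",c["img"][:,:,::-1])
```

```text
[-4.46327547e+00  1.43129774e+01 -1.31625024e+01 -1.18870910e-02
 -6.24692401e+01 -1.63513983e+02] 5.775
```

View pics/w2.png

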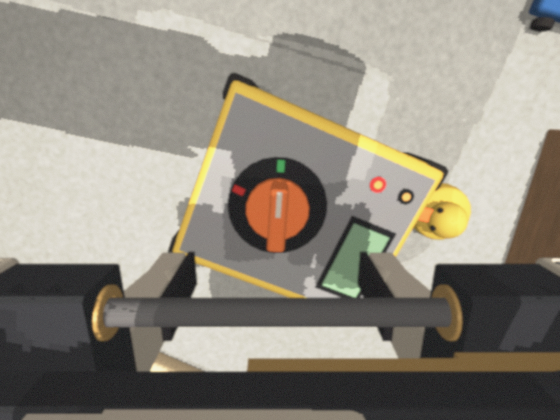

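The pointer (279,205) now faces the green mark (281,166) and the selector is in TEST. Next I'll go over the green key with the fingers shut.

>>> {"api": "arm_command", "payload": {
  "travel": [
    [-0.005,0.05,0],
    [-0.015,0.15,0],
    [-0.025,0.25,0],
    [-0.035,0.35,0],
    [-0.045,0.45,0],
    [-0.055,0.55,0],
    [-0.065,0.65,0],
    [-0.075,0.75,0],
    [-0.085,0.85,0],
    [-0.093,0.93,-0.04],
    [-0.096,0.97,-0.08],
    [-0.096,0.97,-0.09],
    [-0.096,0.97,-0.09],
    [-0.096,0.97,-0.09]
  ],
  "delta_rot": [
    [0,0,0.08],
    [0,0,0.18],
    [0,0,0.28],
    [0,0,0.38],
    [0,0,0.48],
    [0,0,0.58],
    [0,0,0.68],
    [0,0,0.78],
    [0,0,0.88],
    [0,0,0.95],
    [0,0,1],
    [0,0,1],
    [0,0,1],
    [0,0,1]
  ],
  "grip": 0
}}

```text
time_s: 7.58
tcp_pos: [0.496, 0.2495, 0.164]
eef_rot: [180.0, 0.0, -168.1]
contact_force: [0.2, -0.0, 0.3]
gripper_width: 0.0003
gripper_force: 0.0
```

Run:
```python
from h import *
from plant import r,viewer
import cv2
s=r.get_state();c=viewer.capture("wrist");print(s["joints"],s["time_s"],s["tcp_pos"],s["gripper_width"])
im=cv2.resize(c["img"][:,:,::-1],(800,600),interpolation=cv2.INTER_CUBIC)
a=np.radians(14);u=np.array([np.cos(a),np.sin(a),0]);v=np.array([-u[1],u[0],0]);o=np.array([.5278,.2316,.072])
t=np.linspace(0,6.28,40)
for k,i,j in(("g",-1,1),("y",1,1),("b",-1,-1),("r",1,-1)):
  X=o+i*.027*u+j*.026*v;print(k,X)
  P=np.array([proj(s,c,X+.012*np.array([np.cos(q),np.sin(q),0])) for q in t]);cv2.polylines(im,[np.int32(P/.7)],True,(255,0,255),1)
cv2.imwrite("pics/w3.png",im)
```

```text
[ 4.69241770e+01  1.32552557e+01 -2.10659378e+01  1.02911154e-02
 -5.56569405e+01 -1.24993571e+02] 7.575 [0.49595047 0.24952068 0.16396747] 0.00026696371136925777
g [0.49531205 0.2502958  0.072     ]
y [0.54770802 0.26335958 0.072     ]
b [0.50789198 0.19984042 0.072     ]
r [0.56028795 0.2129042  0.072     ]
```

View pics/w3.png

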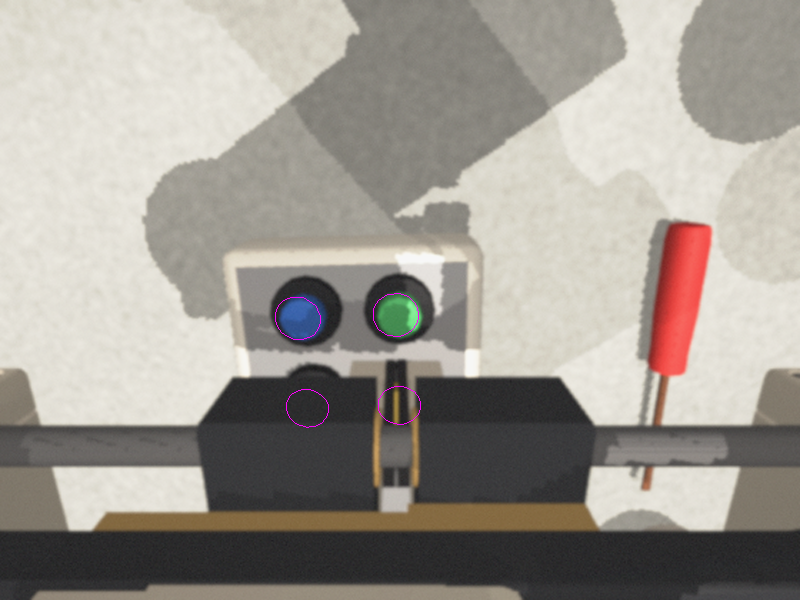

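The predicted circles lie on the green (398,315) and blue (300,318) keys. Pressing green.

>>> {"api": "arm_command", "payload": {
  "travel": [
    [0,0,-0.08],
    [0,0,-0.13],
    [0,0,-0.148],
    [0,0,-0.158],
    [0,0,-0.158],
    [0,0,-0.158],
    [0,0,-0.158]
  ],
  "delta_rot": [
    [0,0,0],
    [0,0,0],
    [0,0,0],
    [0,0,0],
    [0,0,0],
    [0,0,0],
    [0,0,0]
  ]
}}

```text
time_s: 8.5
tcp_pos: [0.496, 0.2501, 0.0855]
eef_rot: [180.0, 0.1, -168.0]
contact_force: [-1.4, -4.0, 5.4]
gripper_width: 0.0001
gripper_force: 2.3
```

Green is down (5.4 N, about 5.5 mm). Next: yellow.

>>> {"api": "arm_command", "payload": {
  "travel": [
    [0,0,0.03],
    [0,0,0.07],
    [0,0,0.07],
    [0.05,0.013,0.07],
    [0.104,0.026,0.07],
    [0.104,0.026,0.07],
    [0.104,0.026,0.07],
    [0.104,0.026,0.03],
    [0.104,0.026,0.01],
    [0.104,0.026,0],
    [0.104,0.026,0],
    [0.104,0.026,0],
    [0.104,0.026,0]
  ],
  "delta_rot": [
    [0,0,0],
    [0,0,0],
    [0,0,0],
    [0,0,0],
    [0,0,0],
    [0,0,0],
    [0,0,0],
    [0,0,0],
    [0,0,0],
    [0,0,0],
    [0,0,0],
    [0,0,0],
    [0,0,0]
  ]
}}

```text
time_s: 10.12
tcp_pos: [0.5469, 0.2629, 0.0853]
eef_rot: [-180.0, -0.0, -168.0]
contact_force: [-4.0, -0.9, 6.6]
gripper_width: 0.0002
gripper_force: 3.1
```

>>> {"api": "arm_command", "payload": {
  "travel": [
    [0,0,0.03],
    [0,0,0.07],
    [0,0,0.07],
    [-0.04,-0.063,0.07],
    [-0.08,-0.126,0.07],
    [-0.08,-0.126,0.07],
    [-0.08,-0.126,0.07],
    [-0.08,-0.126,0.03],
    [-0.08,-0.126,0.01],
    [-0.08,-0.126,0],
    [-0.08,-0.126,0],
    [-0.08,-0.126,0],
    [-0.08,-0.126,0]
  ],
  "delta_rot": [
    [0,0,0],
    [0,0,0],
    [0,0,0],
    [0,0,0],
    [0,0,0],
    [0,0,0],
    [0,0,0],
    [0,0,0],
    [0,0,0],
    [0,0,0],
    [0,0,0],
    [0,0,0],
    [0,0,0]
  ]
}}

```text
time_s: 11.75
tcp_pos: [0.5078, 0.2007, 0.0853]
eef_rot: [180.0, 0.0, -167.9]
contact_force: [-4.1, -0.1, 7.2]
gripper_width: 0.0004
gripper_force: 3.4
```

>>> {"api": "arm_command", "payload": {
  "travel": [
    [0,0,0.03],
    [0,0,0.1],
    [0,0,0.2],
    [0,0,0.25],
    [0,0,0.25],
    [0,0,0.25]
  ],
  "delta_rot": [
    [0,0,0],
    [0,0,0],
    [0,0,0],
    [0,0,0],
    [0,0,0],
    [0,0,0]
  ]
}}

```text
time_s: 12.5
tcp_pos: [0.5073, 0.2, 0.2095]
eef_rot: [180.0, -0.0, -168.0]
contact_force: [0.0, -0.3, -1.3]
gripper_width: 0.0002
gripper_force: 0.0
```

Run:
```python
from plant import r,viewer
import cv2
c=viewer.capture("top");print(r.get_state()["time_s"])
cv2.imwrite("pics/end.png",cv2.resize(c["img"][:,:,::-1],(800,600)))
```

```text
12.55
```

View pics/end.png

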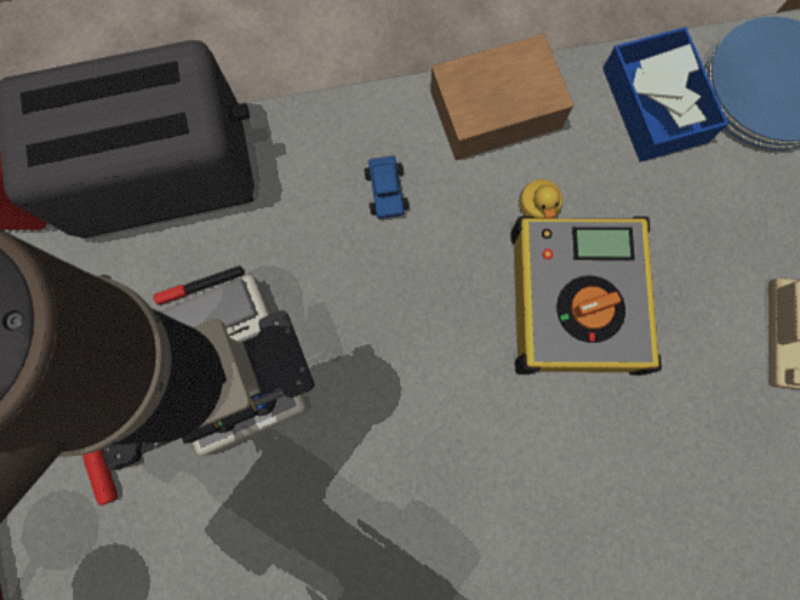

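The knob (597,304) points at the green mark. The duck (541,200), car (387,187) and marker (200,285) haven't moved, and the arm is clear of everything, so I'm handing in.

```bash
python3 -c "
from plant import close_job
print(close_job())"
```

```text
the job is handed in; nothing more can be done
None
```

I turned the selector to TEST and released it, pressed green, yellow and blue fully down in order, left the red key, duck, car and marker untouched, and handed the job in at about 12.6 s (no verdict was returned).

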